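# Uncover the bench magnifier and swing it over the dish

### The arm

A 6-joint arm with a two-finger parallel gripper is mounted at the origin on a cart in front of the work surface, level with it; the furniture and walls round the work are solid. World frame = base frame: x ahead of the robot, y to its left, z up, the work surface at z = 0. Lengths are in m, angles in rad, forces in N, time in s.
With the tool pointing down it reaches from about 0.25 to 0.775 m from the base axis. Payload 4 kg.
Tool frame: the origin (TCP) lies midway between the tips of the shut fingers; the grasp point (between the pads) lies 19 mm behind it (ctrl.pinch_z is the distance from the TCP to the grasp point, in m); z points along the fingers, y is the line along which they close (so a half turn about z gives the same grasp; the last joint's range is limited). The gripper opens to 85 mm and grips with 20 to 120 N. Pads are 22 mm wide; open, the fingers measure 114 mm over their backs; the gripper's body (76 mm by 85 mm) begins 54 mm behind the grasp point. The pads swing forward as they close: fully open they stand 13 mm farther back than shut.
Start: joints at [1.019, 0.087, 1.371, -0, 1.684, -0.103], TCP at [0.239, 0.496, 0.231] pointing down, gripper open.
Joint ranges: [-3.1, 3.1], [-0.76, 2.03], [0.27, 2.55], [-1.08, 4.22], [0.17, 2.65], [-2.57, 2.57]. Speed limits (rad/s): [2.79, 2.79, 3.14, 3.14, 3.14, 3.14].

### API

Orientations are given as a 3x3 rotation matrix whose columns are the frame's x, y, z axes.
In Python, from cell import ctrl, grab_frame, get_calibration, close_job gives the robot as it stands.
- The arm moves only by the tool jog_arm, never from a script. Its argument "deltas" is a list of rows, each a list of 3 entries, a list of its own where there are three numbers: the opening, from 0 (shut) to 1 (fully open), then the shift along the tool's x, y, z in m, then the turn about the tool's z in rad. In form: [[gripper, [dx, dy, dz], turn], ...]. A call has 1 to 12 rows; each row is the pose to reach, as a shift and turn from the pose commanded when the call began, along the tool's axes at that moment; what a row does not reach only later rows make up. A row lasts 1/8 s, in which the tool goes at most 62.5 mm and 10.7 degrees, less where a joint would pass 70% of its speed; a pose out of reach is approached as far as the arm can. A call with a gripper value outside its range is refused whole. The fingers move at their own pace and stop on an object; "grip_force" is the grip in N (left out, the last holds). Time passes only in rows, so rows that repeat a pose let the fingers close. It gives the time, the measured TCP pose, the force, the opening and the grip force at its end, in the units of the state.
- ctrl.read_state(): the state, without advancing time (a new reading comes with each control period).
- grab_frame(name): name is "side" or "top" or "wrist"; returns the picture (480x640x3 uint8, red, green, blue); there is no depth.
- get_calibration(name): a dict with "intrinsics" (3x3 intrinsics, pixels), "dist" ([k1, k2, p1, p2, k3] as OpenCV has them; the pictures are not rectified), "extrinsics" (4x4, takes a point from world to camera coordinates); the wrist camera has in their place "tool_from_camera" (4x4, takes a point from camera to tool coordinates, whose origin is the TCP and whose axes are the flange's). Camera axes: x right, y down, z forward; pixel columns grow to the right and rows downward; lengths in m; the calibration is good to about 2 mm. A picture is of the moment at which its call begins: read the wrist's pose just before it. get_calibration takes no time and is no camera call.
- close_job(): hands the job in; it is judged then, once.
The state is a dict: "time": time; "joint_positions": joint angles; "qvel": joint speeds; "joint_torque": joint torques, N m; "position": TCP position; "orientation": TCP orientation; "ft_force": force on the tool from outside, world axes, zero at the start; "torque": the same for the moment, N m; "width": finger opening in m; "grasp_force": force on a finger pad.
Only numpy, scipy, OpenCV 4.12 (cv2) and the standard library are available. Lean on these libraries where they do the work, as an engineer would, in place of code of your own. Each camera call takes 0.05 s, during which the arm holds its last target. There are 200 camera calls.

### The job

Get the bench magnifier ready to inspect the round glass dish: with a closed fingertip, push the peg on the grey dust cover until the cover is swung fully open off the lens, and push the magnifier's arm sideways until the lens stands centred above the dish. Only push, gently: do not grip any part of the magnifier, and leave the dish and the other small things on the bench where they lie.

Things in the scene. Friction and masses are not known exactly. Their poses are not given: they have to be found in the camera images.
- magnifier: Bench magnifier's stand, fixed to the bench: round grey foot 110 mm across, 24 mm high, steel post 18 mm thick. Origin on the bench surface, on the post's vertical axis; z up; its -x axis is where the swing arm points at joint value 0 (roughly toward the robot). The arm's hub on the post is 38 mm across; a black cap on it reaches 146 mm above the bench.
- lens_arm (a joint): Swing arm of the magnifier about the post's vertical axis, rad; 0 = along the stand's -x axis, positive = counter-clockwise seen from above (the lens moves to the robot's right); stops at -1.0 and +1.0. It stays where it is left: about 0.3 N m of friction (3 to 4 N when pushed at the bar), no spring.
- bar_mid (a point): Middle of the arm's grey bar, 85 mm from the post's axis, 118 mm above the bench; a good place to push from either side, free below. The bar is 14 mm wide, 111 to 125 mm above the bench, and runs from hub to lens ring; a black block 24 mm wide joins it to the ring from 120 to 140 mm from the axis.
- lens_center (a point): Centre of the magnifier's round lens, 180 mm from the post's axis, 117 mm above the bench; moves with the arm. The lens ring is 98 mm across outside, 84 mm inside, 109 to 125 mm above the bench.
- lens_cover (a joint): Dust cover over the lens, turning about a vertical pin at the lens ring's edge, rad; 0 = closed, 2.0 = fully open at its stop; opens counter-clockwise seen from above: the peg moves first toward the post, then to the robot's left. Stays where left; friction 0.03 N m, so light that the arm stays while it is pushed.
- cover_pivot (a point): The cover's pin, on the lens ring's edge, 50 mm from the lens centre; moves with the arm. Its top is 135 mm above the bench. The cover is a grey disc 90 mm across and 3 mm thick, top face 131 mm above the bench, its centre 50 mm from the pin.
- cover_peg (a point): Top of the upright black peg that stands on the cover, 10 mm in diameter, from the cover's face (131 mm) up to 157 mm above the bench, 70 mm from the cover's pin. Moves with the cover and arm.
- dish: Round glass dish, 60 mm across, 14 mm high, loose on the bench; origin at the centre of its underside. It lies under the path of the lens (about 180 mm from the post's axis): left, middle or right.
- block: Bystander: tissue cassette with a wax block on it, 29 x 40 x 12 mm, loose; origin at the centre of its underside. Lies under the lens path at one of the other places.
- mould: Bystander: small metal embedding mould (open rectangular pan), 31 x 43 x 12 mm, loose; origin at the centre of its underside. Lies under the lens path at one of the other places.
- slides: Bystander: stack of glass slides, 28 x 77 x 8 mm, loose, near the stand; origin at the centre of its underside.
There are look-alikes about, which are no part of the job. Of the things like the dish, leave any that is orange; of the rest the smaller one is meant.

How it is judged:
By the outcome, as a careful person would: the job done as asked, in the order asked, and still so for the second after the job is handed in, with the robot touching nothing.
It also fails if it takes over 54 s, if anything falls off the work surface, if the arm or the gripper's body presses on something with over 40 N, if the wrist force passes 120 N, or if a joint passes its speed limit or range.

## Working session

There is one attempt and no reset: what is moved stays moved. The work goes in short steps, Python scripts to look and compute and a tool call to move; the robot and the scene stay as the last step left them, time stands still between calls to the robot, and variables do not carry over. Pictures are saved under pics/ and viewed, at most 10 in all, crops included, and the job is handed in when it is done.

Besides the shell and the picture viewer there is one more tool, called after "Emit:" as name([rows], argument=value, ...), one row to a line, values as JSON. jog_arm: Moves the arm, as the interface text tells. Its arguments: {"type":"object","properties":{"deltas":{"type":"array","items":{"type":"array"}},"grip_force":{"type":"number"}},"required":["deltas"]}

```bash
mkdir -p pics; cat > h.py <<'E'
import numpy as np, cv2
from cell import ctrl, grab_frame, get_calibration, close_job
def ray(name,uv,z,cal=None):
    c=get_calibration(name);K=np.array(c["intrinsics"]);d=np.array(c["dist"])
    if "extrinsics" in c: T=np.linalg.inv(np.array(c["extrinsics"]))
    else:
        s=ctrl.read_state();W=np.eye(4);W[:3,:3]=s["orientation"];W[:3,3]=s["position"];T=W@np.array(c["tool_from_camera"])
    p=cv2.undistortPoints(np.array(uv,float).reshape(-1,1,2),K,d).reshape(-1,2)
    r=np.c_[p,np.ones(len(p))]@T[:3,:3].T
    return T[:3,3]+r*((z-T[2,3])/r[:,2])[:,None]
def proj(name,X):
    c=get_calibration(name);E=np.array(c["extrinsics"])
    return cv2.projectPoints(np.array(X,float).reshape(-1,3),cv2.Rodrigues(E[:3,:3])[0],E[:3,3],np.array(c["intrinsics"]),np.array(c["dist"]))[0].reshape(-1,2)
E
python3 - <<'E'
from h import *
for n in("top","side"):
    cv2.imwrite(f"pics/{n}0.png",grab_frame(n)[:,:,::-1])
    print(np.linalg.inv(np.array(get_calibration(n)["extrinsics"])).round(3))
s=ctrl.read_state();print(s["position"],s["orientation"],s["time"])
E
```

```text
[[-1.000e-03 -9.950e-01  9.700e-02  4.150e-01]
 [-1.000e+00  2.000e-03  1.000e-02 -2.690e-01]
 [-1.000e-02 -9.700e-02 -9.950e-01  1.264e+00]
 [ 0.000e+00  0.000e+00  0.000e+00  1.000e+00]]
[[-0.961 -0.177  0.211  0.324]
 [-0.276  0.648 -0.71   0.432]
 [-0.011 -0.74  -0.672  0.76 ]
 [ 0.     0.     0.     1.   ]]
[0.23839779 0.49515518 0.23022888] [[-9.00975581e-01  4.33868447e-01 -1.08315361e-03]
 [ 4.33869741e-01  9.00973948e-01 -1.72993692e-03]
 [ 2.25328138e-04 -2.02857849e-03 -9.99997917e-01]] 0.1
```

View pics/top0.png

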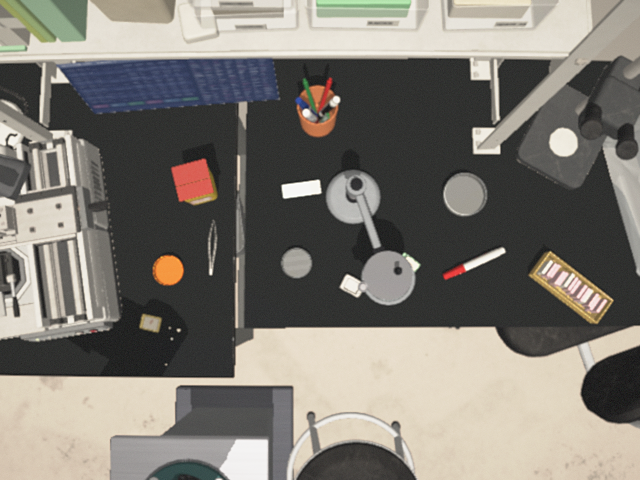

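View pics/side0.png

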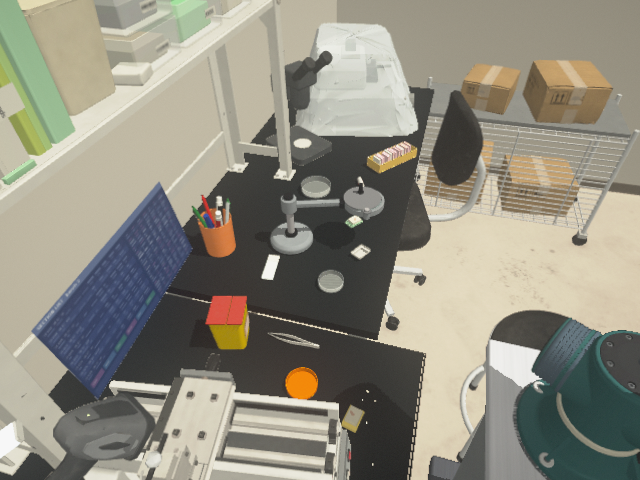

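Top: magnifier post cap ≈(356,184), lens cover ≈(388,277), peg ≈(398,270), smaller clear dish ≈(297,262), larger clear dish ≈(465,194), orange look-alike ≈(168,270). The side view agrees. Next I measure these.

```bash
python3 - <<'E'
from h import *
im=cv2.imread("pics/top0.png")
c=im[160:310,270:440];cv2.imwrite("pics/c.png",cv2.resize(c,None,fx=4,fy=4,interpolation=cv2.INTER_CUBIC)[:600])
s=cv2.imread("pics/side0.png")[170:300,250:400];cv2.imwrite("pics/s.png",cv2.resize(s,None,fx=4,fy=4,interpolation=cv2.INTER_CUBIC))
hsv=cv2.cvtColor(im,cv2.COLOR_BGR2HSV)
m=((hsv[:,:,2]>60)&(hsv[:,:,1]<60)).astype(np.uint8)
for x0,y0,x1,y1,z in((275,240,320,285,.007),(440,170,490,220,.007),(320,160,390,230,.024),(350,245,420,310,.131)):
    a=np.zeros_like(m);a[y0:y1,x0:x1]=m[y0:y1,x0:x1]
    k=max(cv2.findContours(a,0,1)[0],key=cv2.contourArea);e,r=cv2.minEnclosingCircle(k)
    p=ray("top",[e,(e[0]+r,e[1])],z);print(e,r,p[0],"diam",2*np.linalg.norm(p[1]-p[0]),cv2.boundingRect(k))
E
```

```text
(296.093994140625, 262.89849853515625) 16.205663681030273 [ 0.50017098 -0.21500137  0.007     ] diam 0.0654924513412403 (280, 247, 33, 32)
(464.62396240234375, 194.40841674804688) 22.880617141723633 [ 0.63995254 -0.55944554  0.007     ] diam 0.0944293620147894 (443, 172, 45, 45)
(356.0, 201.5) 33.42538833618164 [ 0.62256853 -0.33593932  0.024     ] diam 0.13453585236613877 (325, 170, 56, 60)
(384.5, 278.5) 37.822052001953125 [ 0.46313466 -0.38099705  0.131     ] diam 0.1376353796232378 (350, 250, 70, 56)
```

View pics/c.png

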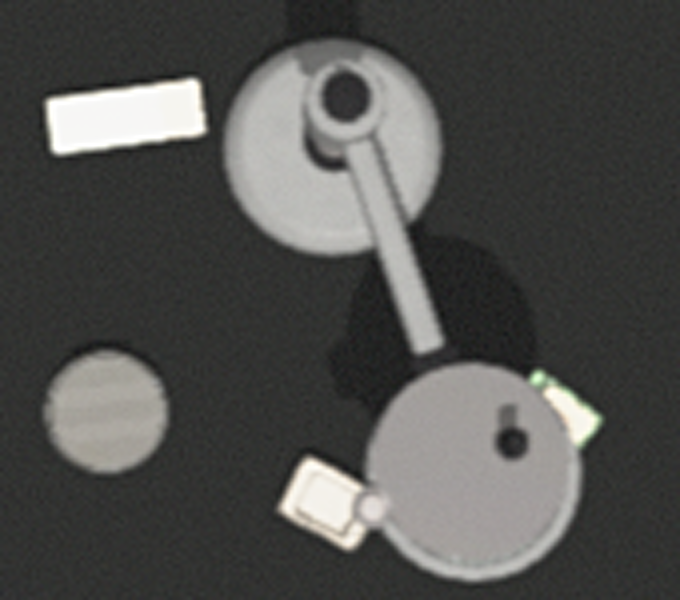

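View pics/s.png

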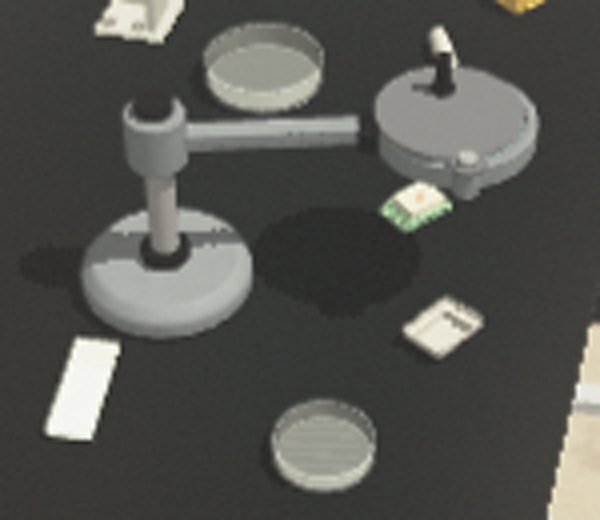

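The crops show foot centre (333,147), cap (347,96), pin (372,507), peg top (512,442), bar end (430,340), cover disc spanning x 367–580, y 362–573, and dish (106,411), all in crop pixels at 4x with offset (270,160).

```bash
python3 - <<'E'
from h import *
f=lambda u,v,z:ray("top",[(270+u/4-.4,160+v/4-.4)],z)[0]
foot=f(333,147,.022);cap=f(347,96,.146);piv=f(372,507,.135);peg=f(512,442,.157);cov=f(473,468,.131);dish=f(106,411,.007);bar=f(430,343,.125)
for n,p in dict(foot=foot,cap=cap,piv=piv,peg=peg,cov=cov,dish=dish,bar=bar).items():print(n,p.round(4))
post=(foot+cap)[:2]/2
n=np.linalg.norm
print("post",post,"cov-post",n(cov[:2]-post),"piv-cov",n((piv-cov)[:2]),"peg-piv",n((peg-piv)[:2]),"dish-post",n(dish[:2]-post))
a=lambda v:np.degrees(np.arctan2(v[1],v[0]))
print("arm ang",a(cov[:2]-post),a(bar[:2]-post),"dish ang",a(dish[:2]-post),"piv rel",a((piv-cov)[:2]),"peg rel piv",a((peg-piv)[:2]),a((cov-piv)[:2]))
# side check
fs=lambda u,v,z:ray("side",[(250+u/4-.4,170+v/4-.4)],z)[0]
print("side: dish",fs(324,445,.007),"peg",fs(443,52,.157),"piv",fs(468,157,.135),"cap",fs(157,103,.146),"foot",fs(167,262,.024))
E
```

```text
foot [ 0.6334 -0.3298  0.022 ]
cap [ 0.6351 -0.3303  0.146 ]
piv [ 0.4489 -0.3409  0.135 ]
peg [ 0.4769 -0.4019  0.157 ]
cov [ 0.4666 -0.3871  0.131 ]
dish [ 0.5013 -0.215   0.007 ]
bar [ 0.5242 -0.3687  0.125 ]
post [ 0.63426824 -0.33002351] cov-post 0.17714960082660577 piv-cov 0.04953968335168746 peg-piv 0.06716348640548775 dish-post 0.1758221005799189
arm ang -161.19658337873273 -160.65892536284787 dish ang 139.14534298361806 piv rel 110.95961185952468 peg rel piv -65.31495241795298 -69.04038814047532
side: dish [ 0.50120553 -0.21739717  0.007     ] peg [ 0.47988713 -0.40793435  0.157     ] piv [ 0.4495677  -0.34132791  0.135     ] cap [ 0.6333382  -0.32949967  0.146     ] foot [ 0.63346078 -0.32506382  0.024     ]
```

```bash
cat >> h.py <<'E'
def deltas(wps):
    "wps: (x,y,z,yaw_deg of tool x) -> tool-frame shifts and turn"
    s=ctrl.read_state();R=np.array(s["orientation"]);p=np.array(s["position"]);y0=np.degrees(np.arctan2(R[1,0],R[0,0]))
    print("now",p.round(4),"yaw",round(y0,1),"t",s["time"],"F",np.round(s["ft_force"],2),"w",s["width"])
    for w in wps:
        print(w,(R.T@(np.array(w[:3])-p)).round(3), round(np.radians(-(w[3]-y0)),3))
E
python3 - <<'E'
from h import *
deltas([(.235,.48,.36,154),(.26,.25,.38,100),(.38,-.2,.3,40),(.451,-.416,.22,24.5)])
print(np.array(get_calibration("wrist")["tool_from_camera"]).round(3))
E
```

```text
now [0.2384 0.4952 0.2302] yaw 154.3 t 0.1 F [0.2  0.41 0.28] w 0.08518571826844383
(0.235, 0.48, 0.36, 154) [-0.003 -0.015 -0.13 ] 0.005
(0.26, 0.25, 0.38, 100) [-0.126 -0.212 -0.149] 0.947
(0.38, -0.2, 0.3, 40) [-0.429 -0.565 -0.069] 1.995
(0.451, -0.416, 0.22, 24.5) [-0.587 -0.729  0.012] 2.265
[[ 0.001 -0.963 -0.269  0.068]
 [ 1.     0.     0.001 -0.001]
 [-0.001 -0.269  0.963 -0.141]
 [ 0.     0.     0.     1.   ]]
```

Emit:
jog_arm([
  [0,[0,-0.015,-0.06],0],
  [0,[-0.003,-0.015,-0.13],0],
  [0,[-0.04,-0.08,-0.14],0.18],
  [0,[-0.08,-0.14,-0.149],0.36],
  [0,[-0.126,-0.2,-0.149],0.54],
  [0,[-0.17,-0.25,-0.14],0.72],
  [0,[-0.21,-0.29,-0.13],0.9],
  [0,[-0.25,-0.34,-0.12],1.08],
  [0,[-0.29,-0.39,-0.11],1.26],
  [0,[-0.33,-0.44,-0.1],1.44],
  [0,[-0.37,-0.49,-0.09],1.62],
  [0,[-0.41,-0.54,-0.07],1.8],
], grip_force=20)

```text
time: 1.6
position: [0.3629, -0.1239, 0.313]
orientation: [[0.632, 0.775, 0.001], [0.775, -0.632, -0.0], [0.001, 0.001, -1.0]]
ft_force: [1.8, -0.2, -0.5]
width: -0.0003
grasp_force: 0.0
```

```bash
python3 - <<'E'
from h import *
deltas([(.42,-.35,.25,24.5),(.451,-.416,.2,24.5),(.451,-.416,.142,24.5)])
E
```

```text
now [ 0.3629 -0.1239  0.313 ] yaw 50.8 t 1.6 F [ 1.76 -0.18 -0.55] w -0.0002625482502106131
(0.42, -0.35, 0.25, 24.5) [-0.139  0.187  0.063] 0.458
(0.451, -0.416, 0.2, 24.5) [-0.171  0.253  0.113] 0.458
(0.451, -0.416, 0.142, 24.5) [-0.171  0.253  0.171] 0.458
```

Emit:
jog_arm([
  [0,[-0.03,0.04,0.01],0.15],
  [0,[-0.07,0.09,0.03],0.3],
  [0,[-0.11,0.15,0.05],0.45],
  [0,[-0.15,0.21,0.07],0.45],
  [0,[-0.165,0.22,0.08],0.45],
  [0,[-0.165,0.22,0.08],0.45],
  [0,[-0.165,0.22,0.08],0.45],
  [0,[-0.165,0.22,0.08],0.45],
])

```text
time: 2.6
position: [0.431, -0.3873, 0.2346]
orientation: [[0.903, 0.43, 0.002], [0.43, -0.903, -0.001], [0.001, 0.002, -1.0]]
ft_force: [-0.8, 0.3, 0.4]
width: 0.0
grasp_force: 0.0
```

```bash
python3 - <<'E'
from h import *
deltas([(.451,-.416,.142,24.5)])
cv2.imwrite("pics/s2.png",cv2.resize(grab_frame("side")[140:290,240:440][:,:,::-1],None,fx=4,fy=4,interpolation=cv2.INTER_CUBIC))
cv2.imwrite("pics/w2.png",grab_frame("wrist")[:,:,::-1])
E
```

```text
now [ 0.431  -0.3873  0.2346] yaw 25.4 t 2.6 F [-0.81  0.33  0.38] w 7.3769196794123775e-06
(0.451, -0.416, 0.142, 24.5) [0.006 0.034 0.093] 0.016
```

View pics/w2.png

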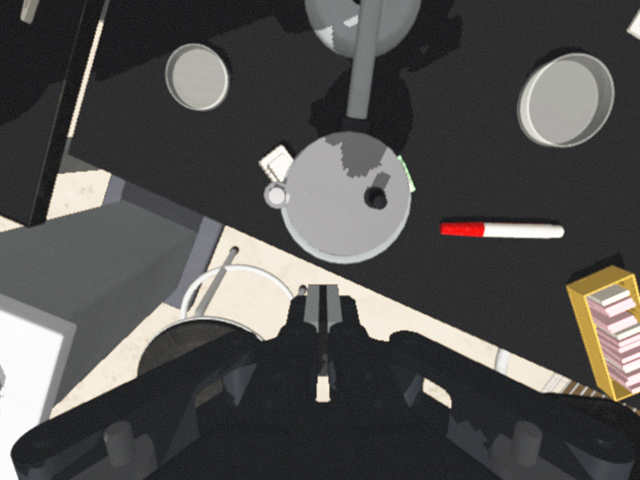

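Wrist view: peg top at (377,198), pin at (276,195), shut fingertips at (322,288), dish at (197,77). Cross-checking.

```bash
python3 - <<'E'
from h import *
for uv,z in(((377,198),.157),((276,195),.135),((346,192),.131),((199,80),.007)):print(ray("wrist",[uv],z)[0].round(4))
E
```

```text
[ 0.4795 -0.4038  0.157 ]
[ 0.4495 -0.3429  0.135 ]
[ 0.4723 -0.387   0.131 ]
[ 0.4995 -0.2195  0.007 ]
```

Emit:
jog_arm([
  [0,[0.003,0.034,0.03],0.016],
  [0,[0.003,0.034,0.06],0.016],
  [0,[0.003,0.034,0.08],0.016],
  [0,[0.003,0.034,0.092],0.016],
  [0,[0.003,0.034,0.092],0.016],
  [0,[0.003,0.034,0.092],0.016],
])

```text
time: 3.45
position: [0.4485, -0.418, 0.1429]
orientation: [[0.91, 0.414, 0.002], [0.414, -0.91, -0.002], [0.001, 0.003, -1.0]]
ft_force: [0.1, 0.9, 0.4]
width: -0.0002
grasp_force: 0.0
```

```bash
cat >> h.py <<'E'
def arc(ths,d=.016,z=.142,pin=(.4492,-.3415)):
    w=[]
    for th in ths:
        a=np.radians(th);p=np.array(pin)+.07*np.array([np.cos(a),np.sin(a)])-d*np.array([-np.sin(a),np.cos(a)])
        w.append((round(p[0],4),round(p[1],4),z,th+90))
    deltas(w)
E
python3 -c "
from h import *
arc(range(-66,-5,6))"
```

```text
now [ 0.4485 -0.418   0.1429] yaw 24.5 t 3.45 F [0.14 0.9  0.37] w -0.00018678096561078127
(np.float64(0.4631), np.float64(-0.412), 0.142, 24) [0.016 0.001 0.001] 0.008
(np.float64(0.4703), np.float64(-0.4101), 0.142, 30) [0.023 0.002 0.001] -0.096
(np.float64(0.4774), np.float64(-0.4075), 0.142, 36) [0.031 0.002 0.001] -0.201
(np.float64(0.4841), np.float64(-0.4042), 0.142, 42) [0.038 0.002 0.001] -0.306
(np.float64(0.4905), np.float64(-0.4002), 0.142, 48) [0.046 0.001 0.001] -0.411
(np.float64(0.4964), np.float64(-0.3956), 0.142, 54) [ 0.053 -0.001  0.001] -0.515
(np.float64(0.5018), np.float64(-0.3904), 0.142, 60) [ 0.06  -0.003  0.001] -0.62
(np.float64(0.5066), np.float64(-0.3846), 0.142, 66) [ 0.067 -0.006  0.001] -0.725
(np.float64(0.5108), np.float64(-0.3783), 0.142, 72) [ 0.073 -0.01   0.001] -0.83
(np.float64(0.5143), np.float64(-0.3717), 0.142, 78) [ 0.079 -0.015  0.001] -0.934
(np.float64(0.5171), np.float64(-0.3647), 0.142, 84) [ 0.084 -0.02   0.001] -1.039
```

Emit:
jog_arm([
  [0,[0.008,0.001,0.001],0.008],
  [0,[0.016,0.001,0.001],0.008],
  [0,[0.023,0.002,0.001],-0.096],
  [0,[0.031,0.002,0.001],-0.2],
  [0,[0.038,0.002,0.001],-0.306],
  [0,[0.046,0.001,0.001],-0.41],
  [0,[0.053,-0.001,0.001],-0.515],
  [0,[0.06,-0.003,0.001],-0.62],
  [0,[0.067,-0.006,0.001],-0.725],
  [0,[0.073,-0.01,0.001],-0.83],
  [0,[0.079,-0.015,0.001],-0.934],
  [0,[0.079,-0.015,0.001],-0.934],
])

```text
time: 4.95
position: [0.5145, -0.3706, 0.1404]
orientation: [[0.208, 0.978, 0.0], [0.978, -0.208, 0.0], [0.0, 0.0, -1.0]]
ft_force: [-0.3, 0.3, 0.1]
width: -0.0002
grasp_force: 0.0
```

```bash
python3 -c "
from h import *
cv2.imwrite('pics/w3.png',grab_frame('wrist')[:,:,::-1])
arc(list(range(-6,50,6))+[50,53,56])"
```

```text
now [ 0.5142 -0.371   0.1404] yaw 77.9 t 5.0 F [ 0.01  0.39 -0.36] w -8.355697016810396e-05
(np.float64(0.5171), np.float64(-0.3647), 0.142, 84) [ 0.007  0.002 -0.002] -0.106
(np.float64(0.5192), np.float64(-0.3575), 0.142, 90) [ 0.014  0.002 -0.002] -0.211
(np.float64(0.5205), np.float64(-0.3501), 0.142, 96) [ 0.022  0.002 -0.002] -0.316
(np.float64(0.521), np.float64(-0.3426), 0.142, 102) [ 0.029  0.001 -0.002] -0.42
(np.float64(0.5207), np.float64(-0.3351), 0.142, 108) [ 0.036 -0.001 -0.002] -0.525
(np.float64(0.5197), np.float64(-0.3276), 0.142, 114) [ 0.044 -0.004 -0.002] -0.63
(np.float64(0.5178), np.float64(-0.3204), 0.142, 120) [ 0.05  -0.007 -0.002] -0.735
(np.float64(0.5152), np.float64(-0.3133), 0.142, 126) [ 0.057 -0.011 -0.002] -0.839
(np.float64(0.5119), np.float64(-0.3066), 0.142, 132) [ 0.062 -0.016 -0.002] -0.944
(np.float64(0.5079), np.float64(-0.3002), 0.142, 138) [ 0.068 -0.021 -0.002] -1.049
(np.float64(0.5065), np.float64(-0.2982), 0.142, 140) [ 0.07  -0.023 -0.002] -1.084
(np.float64(0.5041), np.float64(-0.2952), 0.142, 143) [ 0.072 -0.026 -0.002] -1.136
(np.float64(0.5016), np.float64(-0.2924), 0.142, 146) [ 0.074 -0.029 -0.002] -1.188
```

View pics/w3.png

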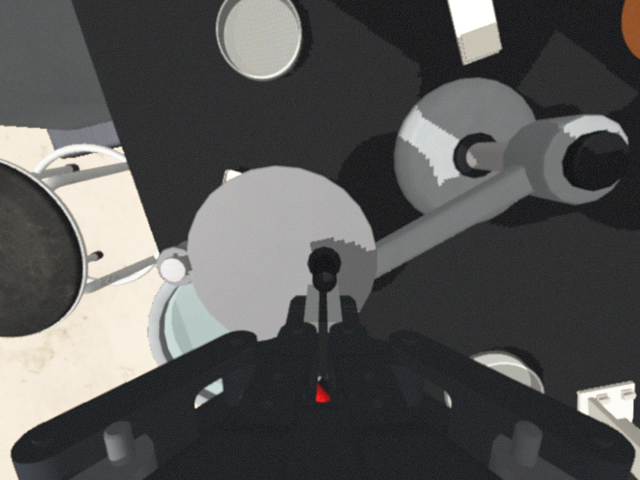

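The cover is half open: the peg at (323,263) sits centred against the fingertip, the pin is at (173,270), and the arm has not moved. I'll continue the arc to the stop.

Emit:
jog_arm([
  [0,[0.007,0.002,0],-0.106],
  [0,[0.014,0.002,0],-0.21],
  [0,[0.022,0.002,-0.001],-0.316],
  [0,[0.029,0.001,-0.001],-0.42],
  [0,[0.036,-0.001,-0.001],-0.525],
  [0,[0.044,-0.004,-0.001],-0.63],
  [0,[0.05,-0.007,-0.001],-0.735],
  [0,[0.057,-0.011,-0.001],-0.84],
  [0,[0.062,-0.016,-0.001],-0.944],
  [0,[0.068,-0.021,-0.001],-1.05],
])

```text
time: 6.25
position: [0.5114, -0.3026, 0.1421]
orientation: [[-0.746, 0.666, 0.011], [0.666, 0.746, -0.006], [-0.012, 0.003, -1.0]]
ft_force: [17.1, -7.6, -8.0]
width: -0.0004
grasp_force: 9.0
```

```bash
python3 -c "
from h import *
arc([48,50,52,54,56,58])"
```

```text
now [ 0.5114 -0.3026  0.1421] yaw 138.2 t 6.25 F [17.14 -7.59 -8.03] w -0.00043218391705983735
(np.float64(0.5079), np.float64(-0.3002), 0.142, 138) [ 0.004 -0.001  0.   ] 0.004
(np.float64(0.5065), np.float64(-0.2982), 0.142, 140) [ 0.007 -0.     0.   ] -0.031
(np.float64(0.5049), np.float64(-0.2962), 0.142, 142) [0.009 0.    0.   ] -0.066
(np.float64(0.5033), np.float64(-0.2943), 0.142, 144) [ 0.012  0.001 -0.   ] -0.101
(np.float64(0.5016), np.float64(-0.2924), 0.142, 146) [ 0.014  0.001 -0.   ] -0.136
(np.float64(0.4999), np.float64(-0.2906), 0.142, 148) [ 0.017  0.001 -0.   ] -0.171
```

Contact force 17 N suggests the cover stop has been reached; I back off and look.

Emit:
jog_arm([
  [0,[-0.01,0,0],0],
  [0,[-0.03,0,0],0],
  [0,[-0.03,0,-0.04],0],
  [0,[-0.03,0,-0.08],0],
  [0,[-0.03,0,-0.08],0],
  [0,[-0.03,0,-0.08],0],
])

```text
time: 7.0
position: [0.5294, -0.3205, 0.2206]
orientation: [[-0.744, 0.668, -0.001], [0.668, 0.744, 0.001], [0.001, -0.0, -1.0]]
ft_force: [0.1, -0.4, -0.2]
width: -0.0002
grasp_force: 0.0
```

```bash
python3 -c "
from h import *
deltas([])
cv2.imwrite('pics/w4.png',grab_frame('wrist')[:,:,::-1])"
```

```text
now [ 0.5294 -0.3205  0.2206] yaw 138.1 t 7.0 F [ 0.07 -0.37 -0.22] w -0.00016860962320588464
```

View pics/w4.png

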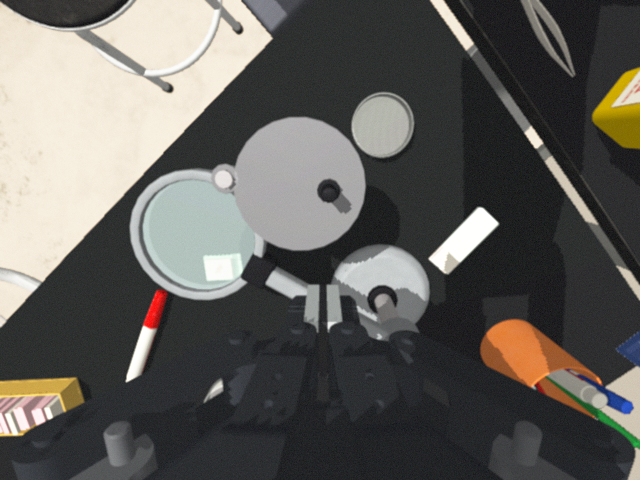

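Cover clear of the lens: pin (224,179), peg (328,190), cover centre (299,183), lens ring centre ≈(200,234), dish (383,125). Measuring.

```bash
python3 - <<'E'
from h import *
P=[ray("wrist",[uv],z)[0] for uv,z in(((224,179),.135),((329,190),.157),((199,233),.121),((383,126),.007))]
for p in P:print(p.round(4))
a=lambda v:np.degrees(np.arctan2(v[1],v[0]))
pin,peg,lens,dish=P;post=np.array([.634,-.330])
print("peg-pin",np.linalg.norm((peg-pin)[:2]),a((peg-pin)[:2]),"lens ang",a(lens[:2]-post),np.linalg.norm(lens[:2]-post),"lens-from-pin",a((lens-pin)[:2]),"open deg",a((peg-pin)[:2])-a((lens-pin)[:2]))
E
```

```text
[ 0.449  -0.3362  0.135 ]
[ 0.4981 -0.2885  0.157 ]
[ 0.4618 -0.3814  0.121 ]
[ 0.5013 -0.2163  0.007 ]
peg-pin 0.06846565655179275 44.1466405818188 lens ang -163.38832366648043 0.17967142218945162 lens-from-pin -74.16613021167775 open deg 118.31277079349655
```

```bash
cat >> h.py <<'E'
def bar(phis,d=.018,z=.112,r=.088,post=(.634,-.330)):
    w=[]
    for ph in phis:
        a=np.radians(ph);p=np.array(post)+r*np.array([np.cos(a),np.sin(a)])-d*np.array([np.sin(a),-np.cos(a)])
        w.append((float(round(p[0],4)),float(round(p[1],4)),z,ph-90))
    deltas(w)
E
python3 -c "
from h import *
bar([197],d=.034,z=.22);bar([197],d=.034)"
```

```text
now [ 0.5291 -0.3202  0.2196] yaw 138.1 t 7.05 F [ 0.61  0.   -0.81] w -0.00037873376756784915
(0.5598, -0.3882, 0.22, 107) [-0.068 -0.03  -0.001] 0.542
now [ 0.5291 -0.3202  0.2196] yaw 138.1 t 7.05 F [ 0.61  0.   -0.81] w -0.00037873376756784915
(0.5598, -0.3882, 0.112, 107) [-0.069 -0.03   0.107] 0.542
```

Emit:
jog_arm([
  [0,[-0.035,-0.015,0],0.18],
  [0,[-0.069,-0.03,0],0.36],
  [0,[-0.069,-0.03,0],0.54],
  [0,[-0.069,-0.03,0],0.54],
  [0,[-0.069,-0.03,0.04],0.54],
  [0,[-0.069,-0.03,0.08],0.54],
  [0,[-0.069,-0.03,0.107],0.54],
  [0,[-0.069,-0.03,0.107],0.54],
  [0,[-0.069,-0.03,0.107],0.54],
])

```text
time: 8.18
position: [0.5615, -0.3889, 0.1156]
orientation: [[-0.297, 0.955, 0.001], [0.955, 0.297, -0.001], [-0.001, 0.001, -1.0]]
ft_force: [-0.1, -0.3, 0.5]
width: -0.0001
grasp_force: 0.0
```

```bash
python3 -c "
from h import *
bar([200]);bar([197.5,195,192.5,190,187.5,185,182.5,180,177.5,175,172.5,170])"
```

```text
now [ 0.5615 -0.3889  0.1156] yaw 107.3 t 8.175 F [-0.13 -0.26  0.49] w -0.00010439431459149229
(0.5575, -0.377, 0.112, 110) [ 0.013 -0.     0.004] -0.048
now [ 0.5615 -0.3889  0.1156] yaw 107.3 t 8.175 F [-0.13 -0.26  0.49] w -0.00010439431459149229
(0.5555, -0.3736, 0.112, 107.5) [ 0.016 -0.001  0.004] -0.004
(0.5537, -0.3702, 0.112, 105) [ 0.02  -0.002  0.004] 0.04
(0.552, -0.3666, 0.112, 102.5) [ 0.024 -0.002  0.004] 0.083
(0.5505, -0.363, 0.112, 100) [ 0.028 -0.003  0.004] 0.127
(0.5491, -0.3593, 0.112, 97.5) [ 0.032 -0.003  0.004] 0.171
(0.5479, -0.3556, 0.112, 95) [ 0.036 -0.003  0.004] 0.214
(0.5469, -0.3518, 0.112, 92.5) [ 0.04  -0.003  0.004] 0.258
(0.546, -0.348, 0.112, 90) [ 0.044 -0.003  0.004] 0.301
(0.5453, -0.3441, 0.112, 87.5) [ 0.048 -0.002  0.004] 0.345
(0.5448, -0.3403, 0.112, 85) [ 0.051 -0.001  0.004] 0.389
(0.5444, -0.3364, 0.112, 82.5) [ 0.055 -0.001  0.004] 0.432
(0.5442, -0.3324, 0.112, 80) [0.059 0.    0.004] 0.476
```

Emit:
jog_arm([
  [0,[0.006,0,0.004],0],
  [0,[0.012,0,0.004],0],
  [0,[0.016,-0.001,0.004],0],
  [0,[0.02,-0.002,0.004],0.04],
  [0,[0.024,-0.002,0.004],0.083],
  [0,[0.028,-0.003,0.004],0.127],
  [0,[0.032,-0.003,0.004],0.17],
  [0,[0.036,-0.003,0.004],0.214],
  [0,[0.04,-0.003,0.004],0.258],
  [0,[0.044,-0.003,0.004],0.3],
  [0,[0.048,-0.002,0.004],0.345],
  [0,[0.051,-0.001,0.004],0.389],
])

```text
time: 9.68
position: [0.5451, -0.3419, 0.1114]
orientation: [[0.091, 0.996, 0.001], [0.996, -0.091, -0.004], [-0.004, 0.002, -1.0]]
ft_force: [-0.6, -4.0, 0.5]
width: 0.0
grasp_force: 1.9
```

```bash
python3 -c "
from h import *
bar(np.arange(175,146,-2.5))"
```

```text
now [ 0.5451 -0.3419  0.1114] yaw 84.8 t 9.675 F [-0.63 -3.98  0.55] w 4.042491278862513e-05
(0.5448, -0.3403, 0.112, np.float64(85.0)) [ 0.002 -0.    -0.001] -0.004
(0.5444, -0.3364, 0.112, np.float64(82.5)) [ 0.005 -0.001 -0.001] 0.04
(0.5442, -0.3324, 0.112, np.float64(80.0)) [ 0.009 -0.002 -0.001] 0.084
(0.5442, -0.3285, 0.112, np.float64(77.5)) [ 0.013 -0.002 -0.001] 0.127
(0.5443, -0.3246, 0.112, np.float64(75.0)) [ 0.017 -0.002 -0.001] 0.171
(0.5447, -0.3207, 0.112, np.float64(72.5)) [ 0.021 -0.002 -0.001] 0.215
(0.5452, -0.3168, 0.112, np.float64(70.0)) [ 0.025 -0.002 -0.001] 0.258
(0.5458, -0.313, 0.112, np.float64(67.5)) [ 0.029 -0.002 -0.001] 0.302
(0.5466, -0.3091, 0.112, np.float64(65.0)) [ 0.033 -0.001 -0.001] 0.345
(0.5476, -0.3053, 0.112, np.float64(62.5)) [ 0.037 -0.001 -0.001] 0.389
(0.5488, -0.3016, 0.112, np.float64(60.0)) [ 0.04   0.    -0.001] 0.433
(0.5501, -0.2979, 0.112, np.float64(57.5)) [ 0.044  0.001 -0.001] 0.476
```

Emit:
jog_arm([
  [0,[0.004,-0.001,0],0.04],
  [0,[0.008,-0.002,0],0.084],
  [0,[0.012,-0.002,0],0.127],
  [0,[0.016,-0.002,0],0.17],
  [0,[0.02,-0.002,0],0.215],
  [0,[0.024,-0.002,0],0.258],
  [0,[0.028,-0.002,0],0.302],
  [0,[0.032,-0.001,0],0.345],
  [0,[0.036,-0.001,0],0.389],
  [0,[0.039,0,0],0.433],
  [0,[0.041,0,0],0.46],
  [0,[0.041,0,0],0.46],
])

```text
time: 11.18
position: [0.5489, -0.3002, 0.1111]
orientation: [[0.522, 0.853, 0.001], [0.853, -0.522, -0.002], [-0.001, 0.002, -1.0]]
ft_force: [0.3, -3.2, 2.0]
width: 0.0001
grasp_force: 1.5
```

```bash
python3 -c "
from h import *
bar(np.arange(150,137,-1))
c=grab_frame('top')[160:310,240:410][:,:,::-1]
cv2.imwrite('pics/t5.png',cv2.resize(c,None,fx=4,fy=4,interpolation=cv2.INTER_CUBIC))"
```

```text
now [ 0.5489 -0.3002  0.1111] yaw 58.6 t 11.175 F [ 0.3  -3.25  2.01] w 0.00010838448586600217
(0.5488, -0.3016, 0.112, np.int64(60)) [-0.001  0.001 -0.001] -0.025
(0.5493, -0.3001, 0.112, np.int64(59)) [ 0.     0.    -0.001] -0.008
(0.5498, -0.2986, 0.112, np.int64(58)) [ 0.002 -0.    -0.001] 0.01
(0.5504, -0.2972, 0.112, np.int64(57)) [ 0.003 -0.    -0.001] 0.027
(0.551, -0.2957, 0.112, np.int64(56)) [ 0.005 -0.001 -0.001] 0.045
(0.5516, -0.2943, 0.112, np.int64(55)) [ 0.006 -0.001 -0.001] 0.062
(0.5522, -0.2928, 0.112, np.int64(54)) [ 0.008 -0.001 -0.001] 0.079
(0.5529, -0.2914, 0.112, np.int64(53)) [ 0.01  -0.001 -0.001] 0.097
(0.5536, -0.29, 0.112, np.int64(52)) [ 0.011 -0.001 -0.001] 0.114
(0.5543, -0.2886, 0.112, np.int64(51)) [ 0.013 -0.001 -0.001] 0.132
(0.555, -0.2872, 0.112, np.int64(50)) [ 0.014 -0.002 -0.001] 0.149
(0.5558, -0.2859, 0.112, np.int64(49)) [ 0.016 -0.002 -0.001] 0.167
(0.5566, -0.2845, 0.112, np.int64(48)) [ 0.017 -0.002 -0.001] 0.184
```

View pics/t5.png

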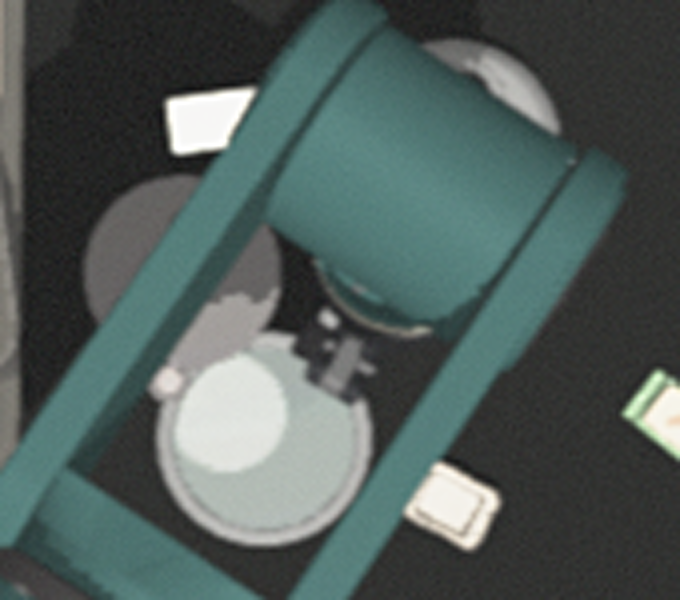

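The lens ring is centred at crop (265,440), pin at (167,384), the dish seen through the lens at about (230,415), cover still open.

```bash
python3 - <<'E'
from h import *
f=lambda u,v,z:ray("top",[(240+u/4-.4,160+v/4-.4)],z)[0][:2]
post=np.array([.634,-.330]);a=lambda v:np.degrees(np.arctan2(v[1],v[0]))%360
l=f(264,438,.121);pin=f(167,384,.135)
# original: pin bearing relative to arm
print(l,np.linalg.norm(l-post),a(l-post),"pin bearing",a(pin-post),"orig pin bearing",a(np.array([.449,-.341])-post))
E
```

```text
[ 0.48101827 -0.23741321] 0.178817571382582 148.81705791710226 pin bearing 133.46415675940062 orig pin bearing 183.40276977106174
```

Emit:
jog_arm([
  [0,[0.003,0,0],0.03],
  [0,[0.006,-0.001,0],0.06],
  [0,[0.009,-0.001,0],0.09],
  [0,[0.012,-0.002,0],0.12],
  [0,[0.0135,-0.002,0],0.15],
  [0,[0.0135,-0.002,0],0.15],
  [0,[0.0135,-0.002,0],0.15],
])

```text
time: 12.1
position: [0.5539, -0.2862, 0.1097]
orientation: [[0.643, 0.766, -0.001], [0.766, -0.643, 0.002], [0.001, -0.002, -1.0]]
ft_force: [-1.0, -0.3, 0.3]
width: 0.0004
grasp_force: 0.6
```

```bash
python3 -c "
from h import *
bar(np.arange(142,137,-1.))"
```

```text
now [ 0.5539 -0.2862  0.1097] yaw 50.0 t 12.1 F [-0.97 -0.34  0.27] w 0.0004032404961705529
(0.5536, -0.29, 0.112, np.float64(52.0)) [-0.003  0.002 -0.002] -0.035
(0.5543, -0.2886, 0.112, np.float64(51.0)) [-0.002  0.002 -0.002] -0.018
(0.555, -0.2872, 0.112, np.float64(50.0)) [-0.     0.002 -0.002] -0.0
(0.5558, -0.2859, 0.112, np.float64(49.0)) [ 0.001  0.001 -0.002] 0.017
(0.5566, -0.2845, 0.112, np.float64(48.0)) [ 0.003  0.001 -0.002] 0.034
```

Emit:
jog_arm([
  [0,[-0.01,0,0],0],
  [0,[-0.03,0,0],0],
  [0,[-0.03,0,-0.05],0],
  [0,[-0.03,0,-0.1],0],
  [0,[-0.05,0,-0.14],0],
  [0,[-0.1,-0.03,-0.14],0],
  [0,[-0.15,-0.06,-0.14],0],
  [0,[-0.2,-0.09,-0.14],0],
  [0,[-0.22,-0.1,-0.14],0],
  [0,[-0.22,-0.1,-0.14],0],
])

```text
time: 13.35
position: [0.3337, -0.392, 0.2503]
orientation: [[0.647, 0.763, 0.0], [0.763, -0.647, 0.0], [0.0, -0.0, -1.0]]
ft_force: [0.7, 0.1, -0.1]
width: -0.0001
grasp_force: 0.0
```

```bash
python3 -c "
from h import *
deltas([])
im=grab_frame('top')[:,:,::-1];cv2.imwrite('pics/t6full.png',im);cv2.imwrite('pics/w6.png',grab_frame('wrist')[:,:,::-1]);cv2.imwrite('pics/side6.png',grab_frame('side')[:,:,::-1])
cv2.imwrite('pics/t6.png',cv2.resize(im[160:310,240:410],None,fx=4,fy=4,interpolation=cv2.INTER_CUBIC))"
```

```text
now [ 0.3337 -0.392   0.2503] yaw 49.7 t 13.35 F [ 0.74  0.06 -0.08] w -0.00014542473384793
```

View pics/t6.png

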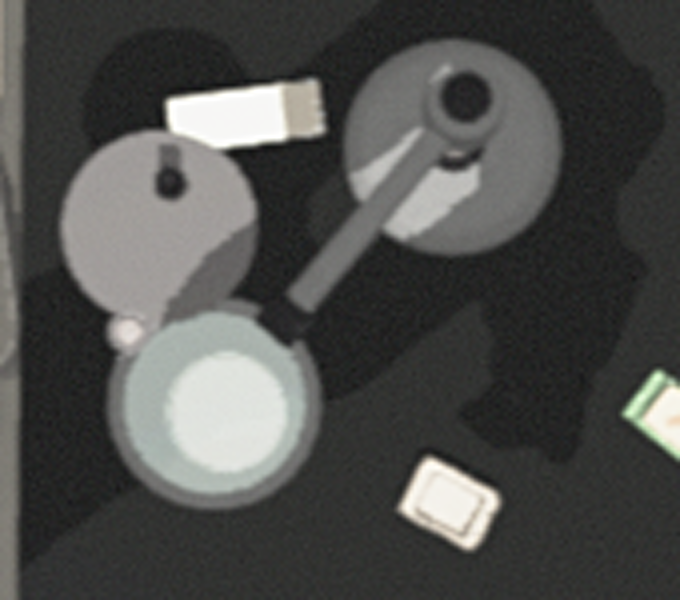

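Lens ring at crop (214,403), dish beneath at (227,411), pin (127,333), peg (171,183), cover fully off the lens.

```bash
python3 - <<'E'
from h import *
f=lambda u,v,z:ray("top",[(240+u/4-.4,160+v/4-.4)],z)[0][:2]
post=np.array([.634,-.330]);a=lambda v:np.degrees(np.arctan2(v[1],v[0]))%360
im=cv2.imread("pics/t6.png").astype(int);b=im.min(2)
m=np.zeros(b.shape,np.uint8);m[330:500,120:310]=(b[330:500,120:310]>205)
k=max(cv2.findContours(m,0,1)[0],key=cv2.contourArea);e,r=cv2.minEnclosingCircle(k);print("dish px",e,r)
m[:]=0;m[300:515,105:325]=((im[:,:,0]-im[:,:,2]>8)|(b>150))[300:515,105:325]
k=max(cv2.findContours(m,0,1)[0],key=cv2.contourArea);print("glass",cv2.minEnclosingCircle(k),cv2.boundingRect(k))
for e,r in (((214,403),0),):
  l=f(*e,.121);print("lens",l,np.linalg.norm(l-post),a(l-post))
d=f(227,411,.007);pin=f(127,333,.135);peg=f(171,183,.157)
print("dish",d,a(d-post),"off",l-d,"pin bearing",a(pin-post),"->arm",a(pin-post)+15.5,"open",a(peg-pin)-a(l-pin)+0)
gc=f(214,401,.117);print("glass-lens",gc,a(gc-post),gc-d)
E
```

```text
dish px (226.77064514160156, 412.1641540527344) 59.229087829589844
glass ((192.3189239501953, 382.1673583984375), 119.90034484863281) (105, 300, 200, 193)
lens [ 0.49714232 -0.21441563] 0.179136185242154 139.81693807405387
dish [ 0.50128083 -0.21551622] 139.21888922834816 off [-0.00413852  0.0011006 ] pin bearing 124.39398008888801 ->arm 139.89398008888801 open 110.5070570919415
glass-lens [ 0.49835437 -0.2142206 ] 139.51781146220796 [-0.00292646  0.00129562]
```

Lens is within about 2 mm of the dish laterally. A close look will confirm the cover is still at its stop.

Emit:
jog_arm([
  [0,[0.04,0,-0.03],0],
  [0,[0.09,0,-0.03],0],
  [0,[0.13,0,-0.03],0],
  [0,[0.14,0,-0.03],0],
  [0,[0.14,0,-0.03],0],
  [0,[0.14,0,-0.03],0],
  [0,[0.14,0,-0.03],0],
])

```text
time: 14.38
position: [0.4254, -0.2848, 0.2802]
orientation: [[0.645, 0.764, -0.0], [0.764, -0.645, 0.0], [-0.0, -0.0, -1.0]]
ft_force: [0.2, 0.3, -0.7]
width: -0.0
grasp_force: 0.0
```

```bash
python3 -c "
from h import *
deltas([])
im=grab_frame('wrist')[:,:,::-1];cv2.imwrite('pics/w7.png',im)"
```

```text
now [ 0.4254 -0.2848  0.2802] yaw 49.9 t 14.375 F [ 0.15  0.34 -0.73] w -2.814812494583004e-05
```

View pics/w7.png

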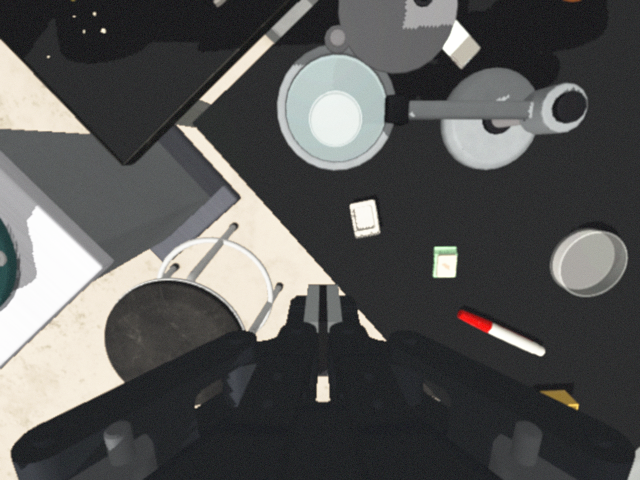

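Lens ring centre ≈(338,107), dish (335,118), pin (336,39), cover left/right edges 338/457 with bottom 73, peg top ≈(424,0), cap (569,104).

```bash
python3 - <<'E'
from h import *
g=lambda u,v,z:ray("wrist",[(u,v)],z)[0][:2]
a=lambda v:np.degrees(np.arctan2(v[1],v[0]))
pin,cov,lens,dish,cap,peg=g(336,39,.135),g(398,13.5,.131),g(337.5,107.5,.122),g(335,118.5,.005),g(570,105,.146),g(424,0,.157)
n=np.linalg.norm
print(pin,cov,lens,dish,cap,peg)
print("arm",a(lens-cap),n(lens-cap),"dish",a(dish-cap),n(dish-cap),"pin-lens",n(pin-lens),a(lens-pin),"cov",n(cov-pin),a(cov-pin),"peg",n(peg-pin),a(peg-pin))
E
```

```text
[ 0.52795074 -0.17895073] [ 0.57548621 -0.19473706] [ 0.49931309 -0.2163468 ] [ 0.50156819 -0.21692953] [ 0.63440638 -0.32984733] [ 0.5844349  -0.20300371]
arm 139.96422919255838 0.176444230756606 dish 139.63412707495343 0.17434567167721313 pin-lens 0.04710181266910238 -127.44464501729101 cov 0.0500882098525539 -18.37111175659046 peg 0.061392232858356786 -23.06604274129618
```

```bash
python3 -c "
from h import *
print(close_job())"
```

```text
the job is handed in; nothing more can be done
None
```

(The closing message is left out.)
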